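# Hold a spread retaining clip at the axle groove

## Robot

A 6-joint arm with a two-finger parallel gripper is mounted at the origin on the work surface. World frame = base frame: x ahead of the robot, y to its left, z up, the work surface at z = 0. Lengths are in m, angles in rad, forces in N, time in s.
With the tool pointing down it reaches from about 0.35 to 0.85 m from the base axis. Payload 8.1 kg.
Tool frame: the origin (TCP) lies midway between the tips of the shut fingers; the grasp point (between the pads) lies 19 mm behind it; z points along the fingers, y is the direction in which the jaws open and shut (so a half turn about z gives the same grasp; the last joint's range is limited). The gripper opens to 93 mm and grips with 3 to 60 N. Pads are 15 mm wide; open, the fingers measure 128 mm over their backs; the gripper's body (75 mm by 188 mm) begins 65 mm behind the grasp point.
Start: joints at [1.104, 0.13, 1.488, -0, 1.523, -0.085], TCP at [0.224, 0.557, 0.219] pointing down, gripper open.
Joint ranges: [-2.96, 2.96], [-0.89, 2.26], [0.02, 2.5], [-1.34, 4.48], [0, 2.73], [-2.66, 2.66]. Speed limits (rad/s): [2.39, 2.39, 2.79, 3.14, 3.14, 3.14].

## Interface

Orientations are given as a rotation vector (axis times angle).
In Python, from plant import robot gives the robot as it stands. The module is installed in compiled form; this text tells all that it offers.
- The arm moves only by the shell command python3 -m pendant 'ROWS' [FORCE]. ROWS is JSON, a list of rows, each an object with "translation": the shift along the tool's x, y, z in mm, a list of three; "twist": the turn, a rotation vector about the tool's x, y, z in rad, a list of three; "grip": the opening, from -1 (shut) to 1 (fully open). A call has exactly 10 rows; each row shifts and turns the pose as measured when the row begins, along the tool's axes as they then stand; what a row does not reach is not made up. A row lasts 1/10 s, in which the tool goes at most 50 mm and 8.59 degrees, less where a joint would pass 70% of its speed; a pose out of reach is approached as far as the arm can. A call is refused whole if a number of a shift passes 50 or a number of a turn 0.15, either way. A call with a gripper value outside its range is refused whole. The fingers move at their own pace and stop on an object; FORCE is the grip in N (left out, the last holds). Time passes only in rows, so rows that do not move let the fingers close, or fill a call up. It gives the time, the measured TCP pose, the force and the opening at its end, in the units of the state.
- robot.read_state(): the state, without advancing time (a new reading comes with each control period).
- robot.read_camera(name): name is "scene" or "top"; returns (picture, depth): 480x640x3 uint8, red, green, blue; 480x640 float32, m along the optical axis (not along the pixel's ray), 0 where there is no reading.
- robot.camera_info(name): a dict with "vertical_fov" (degrees; the focal length in pixels is half the picture's height over the tangent of half this angle, whatever the lens; pixels are square), "cx", "cy" (the principal point, pixels), "D" ([k1, k2, p1, p2, k3] as OpenCV has them; the pictures are not rectified), "cam_to_world" (4x4, takes a point from camera to world coordinates). Camera axes: x right, y up, looking along -z (the intrinsics and any distortion apply to the point x, -y, -z); pixel columns grow to the right and rows downward; lengths in m; the calibration is good to about 2 mm. A picture is of the moment at which its call begins. camera_info takes no time and is no camera call.
- robot.close_job(): hands the job in, once; it reports no verdict.
The state is a dict: "t": time; "q": joint angles; "dq": joint speeds; "joint_torque": joint torques, N m; "tool_pos": TCP position; "orientation": TCP orientation; "force": force on the tool from outside, world axes, zero at the start; "wrist_torque": the same for the moment, N m; "opening": finger opening in m.
Only numpy, scipy, OpenCV 4.12 (cv2) and the standard library are available. Lean on these libraries where they do the work, as an engineer would, in place of code of your own. Each camera call takes 0.05 s, during which the arm holds its last target. There are 200 camera calls.

## Task

One of the two trolley wheels still lacks the retaining clip on its axle stub. Take the circlip pliers, which have a clip on their tips, off the wooden block, squeeze the handles so that the clip is spread fully to the stop, and slide the clip level down over the bare axle stub to the groove just above the black boss, without leaning on the wheel. Finish while holding it there: keep the handles squeezed and the clip spread round the groove, do not let go, and leave the other things on the desk where they are.

Things in the scene. Friction and masses are not known exactly. Their poses are not given: they have to be found in the camera images.
- pliers: Circlip pliers with a snap ring (clip) on their tips, about 0.18 kg, lying flat across the block. Origin at the pivot (disc 22 mm wide, 14 mm thick), mid-thickness, 47 mm above the table at first; x from handles to clip, z up. Steel jaws run from the pivot to the clip's lugs, not below the clip's top there. Two straight black handles run from x = -22 to -112 mm, at +y and -y, 15 mm wide, 14 mm thick.
- clip_center (a point): Centre of the clip on the pliers' tips, mid-thickness: 71 mm ahead (x) of the pliers' origin, axes as the pliers'. The clip is 3 mm thick, outside reaching 18 mm from here; its hole is 28 mm wide when fully spread, too narrow for the 22 mm axle when at rest. It stays on the tips.
- handle_grip (a point): Where to squeeze: midway between the handles, 50 mm behind the pliers' origin, 121 mm behind the clip's centre; axes as the pliers' (fingers close along y). Over their outsides the handles are 64 mm apart here at rest (56 near the pivot, 81 at the ends), 50 mm and parallel at the stop. As they swing in, the pliers creep about 4 mm ahead between the fingers.
- jaw_left (a joint): Squeeze of the pliers, rad: 0 at rest, 0.14 to 0.15 at the built-in stop (clip fully spread); both jaws move alike. Squeezing the handles together SPREADS the clip. A spring resists: 6 N on each handle at first, 11 N at the stop; a grip of 30 to 60 N squeezes to the stop and carries the pliers.
- rest: Wooden block under the pliers' pivot and the inner half of the handles, 76 mm (x) by 40 mm by 40 mm high, fixed; origin under its centre, 24 mm behind the pliers' pivot (x); turned as the pliers are.
- wheel_1: Trolley wheel lying flat, axle up, fixed to the table. Origin on its axis at table height, z up (round: yaw means nothing). Black tyre 90 mm across up to 41 mm, grey disc 64 mm across up to 46 mm, black boss 36 mm across up to 60 mm, then the steel stub: groove 18 mm across up to 66 mm, 22 mm across up to 83 mm, tapering to 14 mm at the top, 89 mm.
- wheel_2: Trolley wheel lying flat, axle up, fixed to the table. Origin on its axis at table height, z up (round: yaw means nothing). Black tyre 90 mm across up to 41 mm, grey disc 64 mm across up to 46 mm, black boss 36 mm across up to 60 mm, then the steel stub: groove 18 mm across up to 66 mm, 22 mm across up to 83 mm, tapering to 14 mm at the top, 89 mm.
- wheel_1_groove (a point): Middle of the groove of wheel_1's axle stub, on its axis, 63 mm above the table, 3 mm above the boss's top.
- wheel_2_groove (a point): The same point of wheel_2.
- fitted_clip: A closed steel clip, fixed in the groove of one of the two axle stubs: band 29 mm across and 3 mm thick, with two lugs 9 mm across that reach 22 mm from the axis, pointing any way. Origin at its centre, on that stub's axis, 63 mm above the table. The wheel without it is the one to do.
- water_bottle: Clear bottle, 64 mm across, 200 mm high, standing beyond the wheels; bystander.
- mug: White mug, 80 mm across, 90 mm high; bystander.
- grease_tin: Low round tin, 60 mm across, 26 mm high; bystander.
- bearing: Steel ring 38 mm across, 12 mm high, lying on the desk; bystander.
- screwdriver: Screwdriver lying on the desk; bystander.
- stapler: Stapler, 125 mm long, 45 mm high; bystander.
- mouse: Computer mouse, 100 mm by 58 mm, 30 mm high; bystander.
Not all that is in view belongs to the job. What is shaped like the pliers but green or turquoise is not meant. Of the things that look like the rest, the larger one is meant.

How it is judged:
By the outcome, as a careful person would: the job done as asked, in the order asked, and still so for the second after the job is handed in, while the arm keeps its last pose, push and grip.
It also fails if it takes over 38 s, if anything falls off the work surface, if the arm or the gripper's body presses on something with over 40 N, if the wrist force passes 120 N, or if a joint passes its speed limit or range.

## Working session

There is one attempt and no reset: what is moved stays moved. The work goes in short steps, Python scripts to look and compute and a shell command to move; the robot and the scene stay as the last step left them, time stands still between calls to the robot, and variables do not carry over. Pictures are saved under pics/ and viewed, about 8 in all and at most 12, crops included, and the job is handed in when it is done.

```bash
mkdir -p pics; cat > h.py <<'E'
import numpy as np, cv2
from plant import robot
def K(n):
    i=robot.camera_info(n); f=240/np.tan(np.radians(i["vertical_fov"])/2)
    return np.array([[f,0,i["cx"]],[0,f,i["cy"]],[0,0,1.]]),np.array(i["D"],float),np.array(i["cam_to_world"])
def ray(n,uv):
    k,d,T=K(n); p=cv2.undistortPoints(np.array(uv,float).reshape(-1,1,2),k,d).reshape(-1,2)
    c=np.c_[p[:,0],-p[:,1],-np.ones(len(p))]
    return c@T[:3,:3].T, T[:3,3]
def atz(n,uv,z):
    r,o=ray(n,uv); z=np.broadcast_to(z,len(r)); return o+r*((z-o[2])/r[:,2])[:,None]
def cloud(n,depth):
    v,u=np.mgrid[0:480,0:640]; r,o=ray(n,np.c_[u.ravel(),v.ravel()])
    return (o+r*depth.ravel()[:,None]).reshape(480,640,3)
def proj(n,P):
    k,d,T=K(n); c=(np.atleast_2d(P)-T[:3,3])@T[:3,:3]; c=c*[1,-1,-1]
    return cv2.projectPoints(c,np.zeros(3),np.zeros(3),k,d)[0].reshape(-1,2)
def save(n,tag):
    im,dp=robot.read_camera(n); cv2.imwrite(f"pics/{tag}.png",im[:,:,::-1]); np.save(f"{tag}.npy",dp); return im,dp
E
python3 - <<'E'
from h import *
for n in("top","scene"):
    save(n,n+"0"); k,d,T=K(n); print(n,k[0,0],k[:2,2],d,T.round(3).tolist())
print(robot.read_state())
E
```

```text
top 495.12781705175354 [318.3995044  243.97696333] [0.03284014 0.         0.         0.         0.        ] [[0.063, 0.974, -0.22, 0.307], [-0.998, 0.061, -0.013, -0.024], [0.001, 0.22, 0.976, 1.126], [0.0, 0.0, 0.0, 1.0]]
scene 459.3489431941323 [325.12278744 230.56535762] [-0.03566934  0.          0.          0.          0.        ] [[-0.239, -0.824, 0.514, 1.054], [0.971, -0.208, 0.117, 0.098], [0.01, 0.527, 0.85, 0.91], [0.0, 0.0, 0.0, 1.0]]
{'t': 0.1, 'q': array([ 1.10357036e+00,  1.31082978e-01,  1.48916242e+00,  1.59228475e-06,
        1.52299051e+00, -8.53865922e-02]), 'dq': array([-0.00037677, -0.00063599, -0.00172206, -0.00103591, -0.00077796,
        0.00049677]), 'joint_torque': array([ 1.30759938e-03, -5.61347902e+01, -4.93093228e+01,  7.70503096e-02,
        2.93080334e-02,  1.10718645e-06]), 'tool_pos': array([0.22331894, 0.55634588, 0.2176983 ]), 'orientation': array([-5.96069332e-01, -3.08406769e+00,  2.48227594e-03]), 'force': array([ 0.6022067 , -0.19514472, -0.29508494]), 'wrist_torque': array([ 0.04128641,  0.03592133, -0.02022863]), 'opening': 0.09259260224446171}
```

View pics/top0.png

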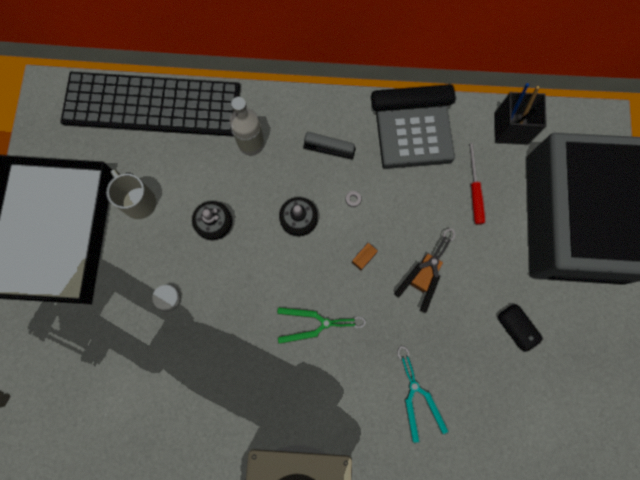

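View pics/scene0.png

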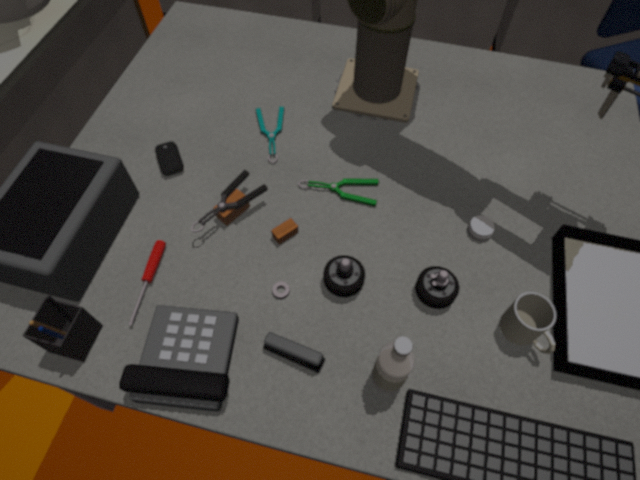

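Candidates: the pliers could be the black pair at top (433,262), the green pair (325,322) or the turquoise pair (415,387), and I take the black ones on the larger block. The wheels are at (211,218), where a clip seems to show, and (298,213), which looks bare. I'll check these in one crop and measure.

```bash
python3 - <<'E'
from h import *
t=cv2.imread("pics/top0.png"); s=cv2.imread("pics/scene0.png")
def cr(im,u,v,w,h,W,H): return cv2.resize(cv2.convertScaleAbs(im[v:v+h,u:u+w],alpha=1.6,beta=10),(W,H),interpolation=cv2.INTER_CUBIC)
a=cr(t,180,180,160,75,800,375)if 0 else cr(t,185,185,144,60,400,167)
a=cr(t,185,190,140,56,400,160); b=cr(s,315,245,150,70,400,187)
p=cr(t,388,222,70,95,400,543)
L=np.vstack([a,b,np.zeros((543-347,400,3),np.uint8)])
cv2.imwrite("pics/crop0.png",np.hstack([L,p]))
for n in("top","scene"):
    d=np.load(n+"0.npy"); C=cloud(n,d); np.save(n+"C.npy",C)
    for nm,x in(("w_left",(211,218)),("w_mid",(298,213))):
        g=atz(n,[x],.041)[0] if n=="top" else g0[nm]
        if n=="top":
            g0=globals().get("g0",{}); g0[nm]=g
        r=np.hypot(C[...,0]-g[0],C[...,1]-g[1])
        for lo,hi in((.030,.044),(.047,.056),(.062,.1)):
            m=(r<.06)&(C[...,2]>lo)&(C[...,2]<hi); P=C[m]
            print(n,nm,lo,m.sum(),P.mean(0).round(4),((P.min(0)+P.max(0))/2).round(4),np.ptp(P,axis=0).round(4))
    g=atz("top",[(433,262)],.047)[0]
    m=(np.hypot(C[...,0]-g[0],C[...,1]-g[1])<.14)&(C[...,2]>.030)&(C[...,2]<.07)
    P=C[m];print(n,"pliers",g,m.sum(),P.mean(0),np.percentile(P[:,2],[5,50,95]))
E
```

```text
top w_left 0.03 563 [0.5916 0.2321 0.0399] [0.5958 0.2379 0.037 ] [0.0899 0.0896 0.014 ]
top w_left 0.047 226 [0.5933 0.2369 0.0489] [0.5984 0.2384 0.0514] [0.0672 0.0629 0.0088]
top w_left 0.062 174 [0.5943 0.2337 0.0761] [0.5961 0.2354 0.0786] [0.0348 0.0381 0.0328]
top w_mid 0.03 556 [0.612  0.0396 0.0401] [0.6182 0.041  0.0371] [0.0903 0.0878 0.0138]
top w_mid 0.047 200 [0.6154 0.0417 0.0488] [0.6177 0.0374 0.0514] [0.0635 0.0696 0.0087]
top w_mid 0.062 125 [0.6157 0.0405 0.0796] [0.6169 0.0403 0.0777] [0.0333 0.0312 0.0313]
top pliers [ 0.52534153 -0.26537942  0.047     ] 1373 [ 0.4971153  -0.24779966  0.0490133 ] [0.03713465 0.05219389 0.05694257]
scene w_left 0.03 735 [0.607  0.2348 0.0392] [0.5969 0.2364 0.0371] [0.0917 0.0889 0.0138]
scene w_left 0.047 87 [0.6054 0.2338 0.049 ] [0.598  0.2363 0.0514] [0.0627 0.0591 0.0088]
scene w_left 0.062 191 [0.6016 0.2341 0.0758] [0.6008 0.2331 0.0765] [0.0276 0.0355 0.0288]
scene w_mid 0.03 694 [0.6276 0.0428 0.0394] [0.6184 0.0416 0.0371] [0.0911 0.0889 0.0138]
scene w_mid 0.047 121 [0.628  0.0416 0.049 ] [0.6195 0.0418 0.0513] [0.0598 0.0598 0.0085]
scene w_mid 0.062 125 [0.6228 0.0423 0.0815] [0.6224 0.0425 0.0772] [0.0273 0.0224 0.0298]
scene pliers [ 0.52534153 -0.26537942  0.047     ] 1170 [ 0.50434174 -0.24818632  0.04855078] [0.03695771 0.05120508 0.0556382 ]
```

View pics/crop0.png

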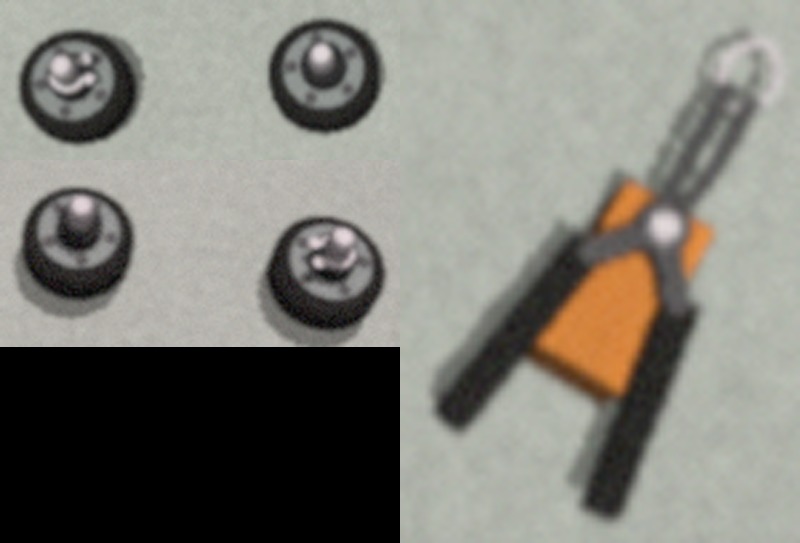

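The crop shows the wheel at top (298,213) with a bare stub, while the left one carries the clip with two lugs. The black pliers have a bright clip at about (449,234), the pivot at (434,262), and sit on the larger block. Next I fit their pose.

```bash
cat > fit.py <<'E'
from h import *
from scipy.optimize import least_squares
def fitp(n,im,C,g,z0,zr=(.046,.062)):
    hs=im.astype(int); m=(np.hypot(C[...,0]-g[0],C[...,1]-g[1])<.13)&(C[...,2]>zr[0])&(C[...,2]<zr[1])&(hs.max(2)<60)
    return C[m]
def res(p,P):
    c,s=np.cos(p[2]),np.sin(p[2]); d=P[:,:2]-p[:2]; x=d[:,0]*c+d[:,1]*s; y=-d[:,0]*s+d[:,1]*c
    cl=.0205+(-.022-x)*.139
    ex=np.maximum(0,-.112-x)+np.maximum(0,x+.022)
    lat=np.maximum(0,abs(abs(y)-cl)-.0075)+.15*abs(abs(y)-cl)
    return np.r_[lat,ex*1.0,[ (x.mean()+.067)*5]]
if __name__=="__main__":
  for n in("top","scene"):
    im=cv2.imread(f"pics/{n}0.png"); C=np.load(n+"C.npy"); P=fitp(n,im,C,(.505,-.25),0)
    best=least_squares(res,[.525,-.265,-.5],args=(P,),loss="soft_l1",f_scale=.003)
    p=best.x; c,s=np.cos(p[2]),np.sin(p[2]); R=np.array([[c,-s],[s,c]])
    f=lambda x,z:np.r_[p[:2]+R@[x,0],z]
    print(n,len(P),p.round(4),"rms",np.sqrt((best.fun**2).mean()),"z",np.median(P[:,2]),"pivot px",proj(n,f(0,.054)),"clip px",proj(n,f(.071,.047)),"clip",f(.071,.047),"grip",f(-.05,.047))
  print("direct pivot",atz("top",[(434.4,261.7)],.054),"clip",atz("top",[(448.9,233.9)],.047))
  print(atz("scene",[(223,205)],.054),robot.read_state()['q'])
E
python3 fit.py
```

```text
top 708 [ 0.5413 -0.2739 -0.502 ] rms 0.011104675208056419 z 0.05395181847225494 pivot px [[437.68945388 254.54468735]] clip px [[452.53157136 228.97253363]] clip [ 0.60355091 -0.30806561  0.047     ] grip [ 0.49747941 -0.24984329  0.047     ]
scene 572 [ 0.5461 -0.2764 -0.5222] rms 0.009664236435312785 z 0.05277003737432728 pivot px [[213.76572548 210.54112632]] clip px [[189.24132302 231.44004029]] clip [ 0.60765137 -0.31183298  0.047     ] grip [ 0.50277946 -0.2514767   0.047     ]
direct pivot [[ 0.52479287 -0.26686417  0.054     ]] clip [[ 0.59163962 -0.30002914  0.047     ]]
[[ 0.5266906  -0.26159404  0.054     ]] [ 1.10357036e+00  1.31082978e-01  1.48916242e+00  1.59228475e-06
  1.52299051e+00 -8.53865922e-02]
```

```bash
python3 - <<'E'
from fit import *
g=np.array([.5255,-.2655]); 
for n in("top","scene"):
    im=cv2.imread(f"pics/{n}0.png"); C=np.load(n+"C.npy"); P=fitp(n,im,C,(.48,-.245),0)
    a=-.49; p=np.r_[g,a]
    for _ in range(4):
        c,s=np.cos(p[2]),np.sin(p[2]); d=P[:,:2]-p[:2]; x=d@[c,s]; y=d@[-s,c]; k=(x<-.035)&(x>-.105)&(abs(y)>.015)&(abs(y)<.045)
        l=np.polyfit(x[k&(y>0)],y[k&(y>0)],1); r=np.polyfit(x[k&(y<0)],y[k&(y<0)],1)
        mid=(l+r)/2; p[:2]+=mid[1]*np.array([-s,c]); p[2]+=mid[0]
    x0=(l[1]-r[1])/2; sl=(l[0]-r[0])/2
    # separation model: c(x)=.0205+(-.022-x)*.139
    dx=np.mean((.0205+(-.022-np.array([-.05,-.09]))*.139-(x0+sl*np.array([-.05,-.09])))/.139)
    print(n,p.round(4),"slope",sl,"x shift by sep",dx, "handle far end x",np.percentile(x[abs(y)>.02],[1,99]))
    c,s=np.cos(p[2]),np.sin(p[2])
    # disc from bright pivot
    print(" clip dir",(np.array([.5916,-.3000])-p[:2])@np.array([[c,-s],[s,c]]))
    # non-handle: all points in frame with z .03-.06
    m=np.hypot(C[...,0]-g[0],C[...,1]-g[1])<.13; m&=(C[...,2]>.04)&(C[...,2]<.062); d=C[m][:,:2]-p[:2]; x=d@[c,s];y=d@[-s,c]
    print(" all x range",np.percentile(x,[.5,99.5]), "front y mean",y[(x>.02)].mean(),(x>.02).sum())
E
```

```text
top [ 0.526  -0.2645 -0.487 ] slope -0.13670565489991815 x shift by sep -0.0004399167307349234 handle far end x [-0.10852588 -0.02279206]
 clip dir [ 0.07455726 -0.00068737]
 all x range [-0.10901053  0.08647733] front y mean 8.68239080738075e-05 163
scene [ 0.5271 -0.2625 -0.4943] slope -0.13268657924716049 x shift by sep -0.006047287922006936 handle far end x [-0.10320777 -0.01969239]
 clip dir [ 0.0745678  -0.00240778]
 all x range [-0.1060462   0.08645884] front y mean -0.001707347118376535 173
```

Top-camera fit: pivot ≈ (0.526,-0.264), yaw ≈ -0.488, and the extents agree with the given sizes. The bare wheel's axis is at (0.618,0.041). I compute the approach in tool axes.

```bash
cat > go.py <<'E'
import sys
from h import *
from scipy.spatial.transform import Rotation as R
def delta(pos,yaw):   # pliers yaw: tool y along pliers y (mod pi), z down
    s=robot.read_state(); Rm=R.from_rotvec(s["orientation"])
    c=[]
    for k in(0,np.pi):
        a=yaw+k; y=np.array([-np.sin(a),np.cos(a),0]); z=np.array([0,0,-1.]); x=np.cross(y,z)
        c.append((Rm.inv()*R.from_matrix(np.c_[x,y,z])).as_rotvec())
    tw=min(c,key=np.linalg.norm)
    print("t",s["t"],"pos",s["tool_pos"].round(4),"open",round(s["opening"],4),"F",s["force"].round(1))
    print("tool shift mm",(Rm.inv().apply(np.array(pos)-s["tool_pos"])*1000).round(1),"twist",tw.round(4), "q",s["q"].round(2))
if __name__=="__main__":
    v=list(map(float,sys.argv[1:])); delta(v[:3],v[3])
E
python3 go.py .482 -.2405 .12 -.488
```

```text
t 0.1 pos [0.2233 0.5563 0.2177] open 0.0926 F [ 0.6 -0.2 -0.3]
tool shift mm [-537.  -642.9   98.7] twist [-1.600e-03 -1.000e-04  1.062e-01] q [ 1.1   0.13  1.49  0.    1.52 -0.09]
```

```bash
python3 -m pendant '[{"translation":[-30,-36,0],"twist":[0,0,0.05],"grip":1},{"translation":[-30,-36,0],"twist":[0,0,0.05],"grip":1},{"translation":[-32,-38,0],"twist":[0,0,0],"grip":1},{"translation":[-32,-38,0],"twist":[0,0,0],"grip":1},{"translation":[-32,-38,0],"twist":[0,0,0],"grip":1},{"translation":[-32,-38,0],"twist":[0,0,0],"grip":1},{"translation":[-32,-38,0],"twist":[0,0,0],"grip":1},{"translation":[-32,-38,0],"twist":[0,0,0],"grip":1},{"translation":[-32,-38,0],"twist":[0,0,0],"grip":1},{"translation":[-32,-38,0],"twist":[0,0,0],"grip":1}]'; python3 go.py .482 -.2405 .12 -.488
```

```text
t: 1.1
tool_pos: [0.3315, 0.0752, 0.2125]
orientation: [-0.738, -3.051, 0.015]
force: [1.4, -0.3, 0.4]
opening: 0.0928
t 1.1 pos [0.3315 0.0752 0.2125] open 0.0928 F [ 1.4 -0.3  0.4]
tool shift mm [-278.1 -211.1   94.5] twist [-0.0102 -0.0006  0.0135] q [ 0.08 -0.63  2.14 -0.01  1.64 -1.02]
```

```bash
python3 -m pendant '[{"translation":[-35,-26,6],"twist":[-0.005,0,0.01],"grip":1},{"translation":[-35,-26,6],"twist":[-0.005,0,0],"grip":1},{"translation":[-35,-26,8],"twist":[0,0,0],"grip":1},{"translation":[-35,-26,8],"twist":[0,0,0],"grip":1},{"translation":[-35,-26,10],"twist":[0,0,0],"grip":1},{"translation":[-35,-26,10],"twist":[0,0,0],"grip":1},{"translation":[-30,-23,10],"twist":[0,0,0],"grip":1},{"translation":[-28,-22,10],"twist":[0,0,0],"grip":1},{"translation":[-20,-15,10],"twist":[0,0,0],"grip":1},{"translation":[0,0,0],"twist":[0,0,0],"grip":1}]'; python3 go.py .482 -.2405 .12 -.488
```

```text
t: 2.1
tool_pos: [0.4874, -0.2714, 0.1298]
orientation: [0.768, 3.044, 0.003]
force: [-1.1, 0.7, 0.0]
opening: 0.0929
t 2.1 pos [ 0.4874 -0.2714  0.1298] open 0.0929 F [-1.1  0.7  0. ]
tool shift mm [19.4 24.6  9.8] twist [ 0.0026  0.0014 -0.0062] q [-0.6   0.08  1.71  0.    1.35 -1.68]
```

```bash
python3 -m pendant '[{"translation":[8,10,0],"twist":[0,0,-0.003],"grip":1},{"translation":[7,9,0],"twist":[0.002,0.001,-0.003],"grip":1},{"translation":[3,4,5],"twist":[0,0,0],"grip":1},{"translation":[1,1,10],"twist":[0,0,0],"grip":1},{"translation":[0,0,10],"twist":[0,0,0],"grip":1},{"translation":[0,0,10],"twist":[0,0,0],"grip":1},{"translation":[0,0,8],"twist":[0,0,0],"grip":1},{"translation":[0,0,0],"twist":[0,0,0],"grip":1},{"translation":[0,0,0],"twist":[0,0,0],"grip":1},{"translation":[0,0,0],"twist":[0,0,0],"grip":1}]'; python3 go.py .482 -.2405 .028 -.488; python3 - <<'E'
from h import *
im,_=save("scene","s1"); im2,_=save("top","t1")
a=cv2.resize(im[130:280,150:310],(400,375),interpolation=3);b=cv2.resize(im2[205:325,370:490],(375,375),interpolation=3)
cv2.imwrite("pics/c1.png",cv2.convertScaleAbs(np.hstack([a,b])[:,:,::-1],alpha=1.6,beta=10))
E
```

```text
t: 3.1
tool_pos: [0.48, -0.2341, 0.0829]
orientation: [-0.753, -3.049, -0.003]
force: [0.3, 0.4, -0.1]
opening: 0.0928
t 3.1 pos [ 0.48   -0.2341  0.0829] open 0.0928 F [ 0.3  0.4 -0.1]
tool shift mm [-4.9 -4.8 54.9] twist [ 0.0013 -0.0016  0.0036] q [-0.55  0.06  1.81  0.    1.27 -1.64]
```

View pics/c1.png

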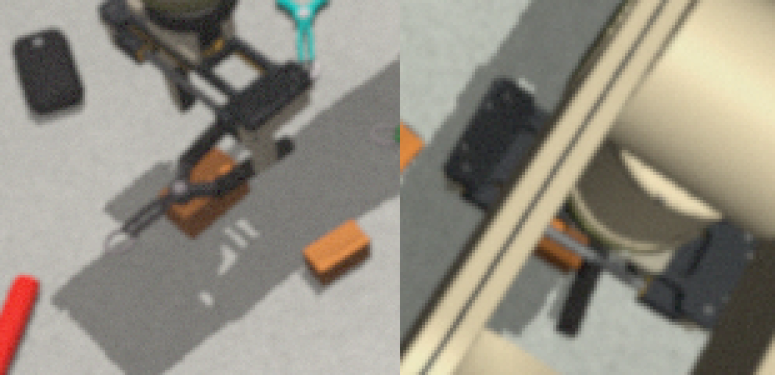

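The scene crop (left) shows the fingers straddling the handles behind the pivot, with the clip visible ahead. In the top view the arm hides the pliers. I trim sideways and go down.

```bash
python3 -m pendant '[{"translation":[-3,-3,5],"twist":[0,0,0.003],"grip":1},{"translation":[-2,-2,10],"twist":[0,0,0],"grip":1},{"translation":[0,0,10],"twist":[0,0,0],"grip":1},{"translation":[0,0,10],"twist":[0,0,0],"grip":1},{"translation":[0,0,8],"twist":[0,0,0],"grip":1},{"translation":[0,0,5],"twist":[0,0,0],"grip":1},{"translation":[0,0,3],"twist":[0,0,0],"grip":1},{"translation":[0,0,0],"twist":[0,0,0],"grip":1},{"translation":[0,0,0],"twist":[0,0,0],"grip":1},{"translation":[0,0,0],"twist":[0,0,0],"grip":1}]'; python3 go.py .482 -.2405 .028 -.488
```

```text
t: 4.2
tool_pos: [0.4823, -0.2416, 0.0274]
orientation: [-0.759, -3.048, -0.003]
force: [0.9, -0.2, -0.3]
opening: 0.093
t 4.2 pos [ 0.4823 -0.2416  0.0274] open 0.093 F [ 0.9 -0.2 -0.3]
tool shift mm [ 0.8  0.8 -0.6] twist [ 0.0013 -0.0014  0.    ] q [-0.56  0.15  1.83  0.    1.16 -1.64]
```

```bash
python3 -m pendant '[{"translation":[0.5,1,0],"twist":[0,0,0],"grip":-1},{"translation":[0,0,0],"twist":[0,0,0],"grip":-1},{"translation":[0,0,0],"twist":[0,0,0],"grip":-1},{"translation":[0,0,0],"twist":[0,0,0],"grip":-1},{"translation":[0,0,0],"twist":[0,0,0],"grip":-1},{"translation":[0,0,0],"twist":[0,0,0],"grip":-1},{"translation":[0,0,0],"twist":[0,0,0],"grip":-1},{"translation":[0,0,0],"twist":[0,0,0],"grip":-1},{"translation":[0,0,0],"twist":[0,0,0],"grip":-1},{"translation":[0,0,0],"twist":[0,0,0],"grip":-1}]' 50; python3 go.py .482 -.2405 .028 -.488
```

```text
t: 5.2
tool_pos: [0.483, -0.2407, 0.0287]
orientation: [0.759, 3.048, 0.002]
force: [-0.1, 1.1, 0.8]
opening: 0.0481
t 5.2 pos [ 0.483  -0.2407  0.0287] open 0.0481 F [-0.1  1.1  0.8]
tool shift mm [ 1.  -0.2  0.7] twist [0.0012 0.0003 0.0002] q [-0.56  0.15  1.83  0.    1.16 -1.64]
```

Opening 48 mm, so the handles are at the stop. Lift.

```bash
python3 -m pendant '[{"translation":[0,0,-3],"twist":[0,0,0],"grip":-1},{"translation":[0,0,-8],"twist":[0,0,0],"grip":-1},{"translation":[0,0,-12],"twist":[0,0,0],"grip":-1},{"translation":[0,0,-12],"twist":[0,0,0],"grip":-1},{"translation":[0,0,-12],"twist":[0,0,0],"grip":-1},{"translation":[0,0,-12],"twist":[0,0,0],"grip":-1},{"translation":[0,0,-12],"twist":[0,0,0],"grip":-1},{"translation":[0,0,-6],"twist":[0,0,0],"grip":-1},{"translation":[0,0,0],"twist":[0,0,0],"grip":-1},{"translation":[0,0,0],"twist":[0,0,0],"grip":-1}]'; python3 go.py .5076 .0997 .11 -.488
```

```text
t: 6.2
tool_pos: [0.4836, -0.2413, 0.1144]
orientation: [0.758, 3.045, 0.0]
force: [0.5, 0.8, -2.1]
opening: 0.0482
t 6.2 pos [ 0.4836 -0.2413  0.1144] open 0.0482 F [ 0.5  0.8 -2.1]
tool shift mm [138.7 312.5   4.3] twist [0.001  0.0031 0.0001] q [-0.56  0.04  1.78  0.    1.32 -1.64]
```

```bash
python3 -m pendant '[{"translation":[6,12,0],"twist":[0,0,0],"grip":-1},{"translation":[11,25,0],"twist":[0,0,0],"grip":-1},{"translation":[13,30,0],"twist":[0,0,0],"grip":-1},{"translation":[13,30,0],"twist":[0,0,0],"grip":-1},{"translation":[13,30,0],"twist":[0,0,0],"grip":-1},{"translation":[13,30,0],"twist":[0,0,0],"grip":-1},{"translation":[13,30,0],"twist":[0,0,0],"grip":-1},{"translation":[13,30,0],"twist":[0,0,0],"grip":-1},{"translation":[10,22,0],"twist":[0,0,0],"grip":-1},{"translation":[5,12,0],"twist":[0,0,0],"grip":-1}]'; python3 go.py .5076 .0997 .11 -.488
```

```text
t: 7.2
tool_pos: [0.4971, 0.0492, 0.1065]
orientation: [-0.762, -3.037, -0.004]
force: [-0.1, -0.6, -1.7]
opening: 0.0478
t 7.2 pos [0.4971 0.0492 0.1065] open 0.0478 F [-0.1 -0.6 -1.7]
tool shift mm [14.6 49.5 -3.3] twist [-0.0003 -0.0109 -0.0038] q [-0.01 -0.05  1.88  0.    1.32 -1.09]
```

```bash
python3 -m pendant '[{"translation":[4,12,-2],"twist":[0,-0.005,-0.002],"grip":-1},{"translation":[4,12,-2],"twist":[0,-0.005,-0.002],"grip":-1},{"translation":[2,8,0],"twist":[0,0,0],"grip":-1},{"translation":[1,6,0],"twist":[0,0,0],"grip":-1},{"translation":[0,3,0],"twist":[0,0,0],"grip":-1},{"translation":[0,0,0],"twist":[0,0,0],"grip":-1},{"translation":[0,0,0],"twist":[0,0,0],"grip":-1},{"translation":[0,0,0],"twist":[0,0,0],"grip":-1},{"translation":[0,0,0],"twist":[0,0,0],"grip":-1},{"translation":[0,0,0],"twist":[0,0,0],"grip":-1}]'; python3 go.py .5076 .0997 .11 -.488
python3 - <<'E'
from h import *
im,d=save("scene","s2"); im2,d2=save("top","t2")
np.save("s2C.npy",cloud("scene",d)); np.save("t2C.npy",cloud("top",d2))
s=robot.read_state(); print(s["tool_pos"],s["orientation"])
a=cv2.resize(im[215:305,290:410],(533,400),interpolation=3);b=cv2.resize(im2[170:250,260:340],(400,400),interpolation=3)[:,:267+133]
o=cv2.convertScaleAbs(np.hstack([a[:,:400],b])[:,:,::-1],alpha=1.6,beta=10)
cv2.imwrite("pics/c2.png",o)
E
```

```text
t: 8.2
tool_pos: [0.5018, 0.0963, 0.106]
orientation: [-0.752, -3.04, 0.003]
force: [-0.0, -0.3, -3.3]
opening: 0.0483
t 8.2 pos [0.5018 0.0963 0.106 ] open 0.0483 F [-0.  -0.3 -3.3]
tool shift mm [-3.5  5.7 -4.1] twist [-0.004  -0.0088  0.003 ] q [ 0.09 -0.02  1.85  0.    1.32 -1.  ]
[0.50178284 0.09632541 0.10594304] [-7.51803988e-01 -3.04050536e+00  2.84511328e-03]
```

View pics/c2.png

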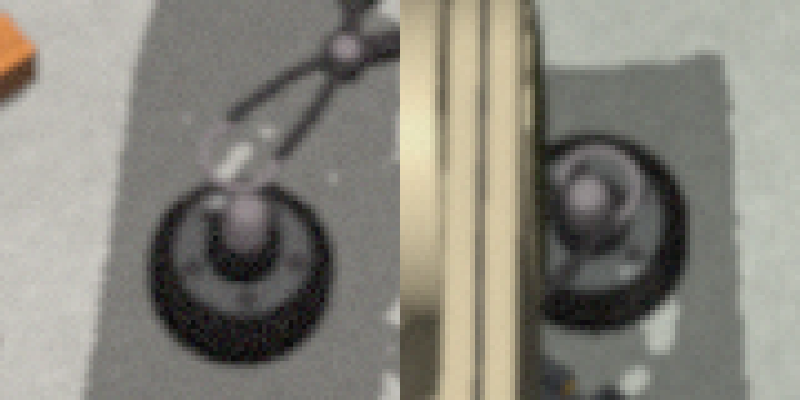

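The scene crop shows the clip (about px (344,250)) level with the stub but seen beyond it, and the top crop shows the ring edge just right of the stub's tip. I measure it with depth.

```bash
python3 - <<'E'
from h import *
s=robot.read_state(); yaw=-.488
tcp=s["tool_pos"]; ex=np.array([np.cos(yaw),np.sin(yaw)]); ey=np.array([-ex[1],ex[0]])
for n,t in(("scene","s2"),("top","t2")):
    C=np.load(t+"C.npy"); D=C[...,:2]-tcp[:2]; x=D@ex; y=D@ey; z=C[...,2]
    m=(x>.02)&(x<.16)&(abs(y)<.03)&(z>.10)&(z<.15)
    print(n,m.sum())
    for a in np.arange(.02,.16,.01):
        k=m&(x>=a)&(x<a+.01)
        if k.sum()>2: print("  x %.3f n %d z %.4f y[%.4f %.4f] mean %.4f"%(a,k.sum(),np.median(z[k]),y[k].min(),y[k].max(),y[k].mean()))
    k=m&(x>.1); P=np.c_[x[k],y[k],z[k]]; print(" max x",np.percentile(x[m],[99,100]))
P=tcp+np.r_[.125*ex,.019]; print("pred clip",P,proj("scene",P),proj("top",P), "pivot pred px",proj("scene",tcp+np.r_[.054*ex,.026]))
im=cv2.imread("pics/s2.png"); b=cv2.resize(im[225:275,315:375],(780,650)[:2] if 0 else (720,600),interpolation=cv2.INTER_CUBIC)
cv2.imwrite("pics/c3.png",cv2.convertScaleAbs(b,alpha=2.2,beta=-40))
E
```

```text
scene 527
  x 0.020 n 74 z 0.1296 y[-0.0228 0.0257] mean 0.0027
  x 0.030 n 75 z 0.1291 y[-0.0235 0.0243] mean 0.0042
  x 0.040 n 57 z 0.1295 y[-0.0133 0.0163] mean 0.0039
  x 0.050 n 53 z 0.1303 y[-0.0107 0.0102] mean 0.0011
  x 0.060 n 45 z 0.1285 y[-0.0089 0.0100] mean 0.0010
  x 0.070 n 31 z 0.1289 y[-0.0122 0.0100] mean -0.0008
  x 0.080 n 29 z 0.1288 y[-0.0145 0.0119] mean -0.0004
  x 0.090 n 31 z 0.1286 y[-0.0168 0.0134] mean -0.0017
  x 0.100 n 27 z 0.1291 y[-0.0178 0.0142] mean -0.0019
  x 0.110 n 41 z 0.1268 y[-0.0192 0.0150] mean -0.0021
  x 0.120 n 21 z 0.1232 y[-0.0210 0.0149] mean -0.0018
  x 0.130 n 28 z 0.1230 y[-0.0191 0.0149] mean -0.0017
  x 0.140 n 15 z 0.1242 y[-0.0093 0.0056] mean -0.0010
 max x [0.14157528 0.1430045 ]
top 135
  x 0.070 n 10 z 0.1308 y[-0.0130 -0.0079] mean -0.0107
  x 0.080 n 13 z 0.1313 y[-0.0149 -0.0098] mean -0.0130
  x 0.090 n 17 z 0.1297 y[-0.0173 -0.0102] mean -0.0144
  x 0.100 n 17 z 0.1303 y[-0.0193 0.0091] mean -0.0116
  x 0.110 n 25 z 0.1289 y[-0.0196 0.0129] mean -0.0044
  x 0.120 n 16 z 0.1253 y[-0.0211 0.0139] mean -0.0055
  x 0.130 n 27 z 0.1242 y[-0.0196 0.0130] mean -0.0024
  x 0.140 n 10 z 0.1242 y[-0.0102 0.0042] mean -0.0027
 max x [0.14236218 0.14293881]
pred clip [0.61219188 0.03771787 0.12494304] [[345.11227436 249.57584171]] [[297.74946329 205.80729924]] pivot pred px [[368.17047914 225.02760114]]
```

View pics/c3.png

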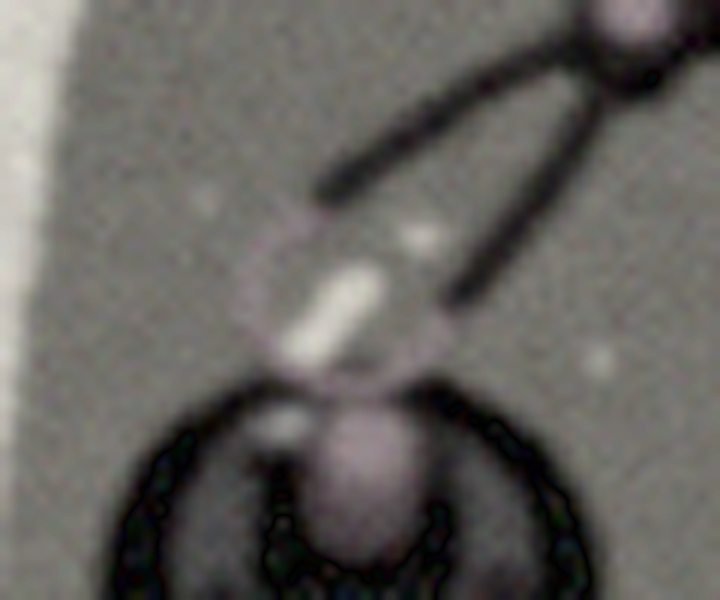

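```bash
cat > ring.py <<'E'
from h import *
from scipy.optimize import least_squares
from scipy.spatial.transform import Rotation as R
def ring(tags,zlo,zhi,tcp,yaw=-.488):
    ex=np.array([np.cos(yaw),np.sin(yaw)]); ey=np.array([-ex[1],ex[0]]); out=[]
    for n,t in tags:
        C=np.load(t+"C.npy"); D=C[...,:2]-tcp[:2]; x=D@ex; y=D@ey; z=C[...,2]
        m=(x>.115)&(x<.15)&(abs(y)<.03)&(z>zlo)&(z<zhi); P=C[m]
        f=least_squares(lambda p:np.hypot(P[:,0]-p[0],P[:,1]-p[1])-p[2],[*(tcp[:2]+.1245*ex),.016],loss="soft_l1",f_scale=.001)
        print(n,m.sum(),"centre",f.x.round(4),"z",np.median(P[:,2]).round(4),"in tool x,y",((f.x[:2]-tcp[:2])@ex).round(4),((f.x[:2]-tcp[:2])@ey).round(4),"rms",np.sqrt((f.fun**2).mean()).round(4))
def tyre(C,g=(.618,.041)):
    r=np.hypot(C[...,0]-g[0],C[...,1]-g[1]); P=C[(r<.055)&(r>.034)&(C[...,2]>.038)&(C[...,2]<.043)]
    f=least_squares(lambda p:np.maximum(0,np.hypot(P[:,0]-p[0],P[:,1]-p[1])-.045)+np.maximum(0,.032-np.hypot(P[:,0]-p[0],P[:,1]-p[1])),[.618,.041]); print("tyre",len(P),f.x.round(4))
if __name__=="__main__":
    for n in("top","scene"): tyre(np.load(n+"C.npy"))
    s=robot.read_state(); ring([("scene","s2"),("top","t2")],.118,.1275,s["tool_pos"])
E
python3 ring.py; python3 go.py .5097 .1023 .106 -.488
```

```text
tyre 323 [0.6178 0.0412]
tyre 353 [0.6192 0.0418]
scene 82 centre [0.612  0.0353 0.0161] z 0.1235 in tool x,y 0.126 -0.0022 rms 0.0013
top 54 centre [0.6108 0.0345 0.0164] z 0.1243 in tool x,y 0.1253 -0.0035 rms 0.0012
t 8.3 pos [0.5018 0.0963 0.1059] open 0.0481 F [ 0.1 -0.2 -1.6]
tool shift mm [-4.2  9.  -0.1] twist [-0.0041 -0.0088  0.0032] q [ 0.09 -0.02  1.85  0.    1.32 -1.  ]
```

Both cameras agree that the clip must shift by (+7.1,+6.6) mm to lie on the axis. Align, level, and start down.

```bash
python3 go.py .5089 .1029 .1 -.485; python3 -m pendant '[{"translation":[-1,3,0],"twist":[-0.002,-0.004,0],"grip":-1},{"translation":[-1,3,0],"twist":[-0.002,-0.004,0],"grip":-1},{"translation":[-1,2,0],"twist":[0,0,0],"grip":-1},{"translation":[0,1,0],"twist":[0,0,0],"grip":-1},{"translation":[0,0,2],"twist":[0,0,0],"grip":-1},{"translation":[0,0,2],"twist":[0,0,0],"grip":-1},{"translation":[0,0,2],"twist":[0,0,0],"grip":-1},{"translation":[0,0,0],"twist":[0,0,0],"grip":-1},{"translation":[0,0,0],"twist":[0,0,0],"grip":-1},{"translation":[0,0,0],"twist":[0,0,0],"grip":-1}]'; python3 go.py .5089 .1029 .075 -.485
```

```text
t 8.3 pos [0.5018 0.0963 0.1059] open 0.0481 F [ 0.1 -0.2 -1.6]
tool shift mm [-3.3  9.2  5.9] twist [-0.004  -0.0088  0.0002] q [ 0.09 -0.02  1.85  0.    1.32 -1.  ]
t: 9.3
tool_pos: [0.5091, 0.1035, 0.0991]
orientation: [-0.754, -3.049, -0.0]
force: [-0.5, 0.3, -2.7]
opening: 0.0485
t 9.3 pos [0.5091 0.1035 0.0991] open 0.0485 F [-0.5  0.3 -2.7]
tool shift mm [-0.1 -0.6 24.1] twist [ 0.0002 -0.0004  0.0002] q [ 0.1   0.    1.84  0.    1.29 -0.98]
```

```bash
python3 -m pendant '[{"translation":[0,-0.5,3],"twist":[0,0,0],"grip":-1},{"translation":[0,0,4],"twist":[0,0,0],"grip":-1},{"translation":[0,0,4],"twist":[0,0,0],"grip":-1},{"translation":[0,0,4],"twist":[0,0,0],"grip":-1},{"translation":[0,0,3],"twist":[0,0,0],"grip":-1},{"translation":[0,0,1],"twist":[0,0,0],"grip":-1},{"translation":[0,0,0],"twist":[0,0,0],"grip":-1},{"translation":[0,0,0],"twist":[0,0,0],"grip":-1},{"translation":[0,0,0],"twist":[0,0,0],"grip":-1},{"translation":[0,0,0],"twist":[0,0,0],"grip":-1}]'; python3 go.py .5089 .1029 .044 -.485
python3 - <<'E'
from ring import *
im,d=save("scene","s3"); im2,d2=save("top","t3")
np.save("s3C.npy",cloud("scene",d)); np.save("t3C.npy",cloud("top",d2))
s=robot.read_state(); z=s["tool_pos"][2]+.019
ring([("scene","s3"),("top","t3")],z-.006,z+.0035,s["tool_pos"])
for n,t in(("scene","s3"),("top","t3")): tyre(np.load(t+"C.npy"))
a=cv2.resize(im[225:275,315:365],(400,400),interpolation=2);b=cv2.resize(im2[185:235,280:330],(400,400),interpolation=2)
cv2.imwrite("pics/c4.png",cv2.convertScaleAbs(np.hstack([a,b])[:,:,::-1],alpha=2,beta=-20))
E
```

```text
t: 10.3
tool_pos: [0.5088, 0.1029, 0.0784]
orientation: [-0.754, -3.049, -0.0]
force: [-0.3, 0.1, -2.5]
opening: 0.0482
t 10.3 pos [0.5088 0.1029 0.0784] open 0.0482 F [-0.3  0.1 -2.5]
tool shift mm [-0.1  0.  34.4] twist [ 0.0001 -0.0005  0.0001] q [ 0.1   0.03  1.86  0.    1.25 -0.99]
scene 71 centre [0.6188 0.0419 0.016 ] z 0.0962 in tool x,y 0.1258 -0.0024 rms 0.0013
top 62 centre [0.6188 0.0406 0.0155] z 0.0969 in tool x,y 0.1264 -0.0035 rms 0.0035
tyre 353 [0.6184 0.0419]
tyre 239 [0.6173 0.0409]
```

View pics/c4.png

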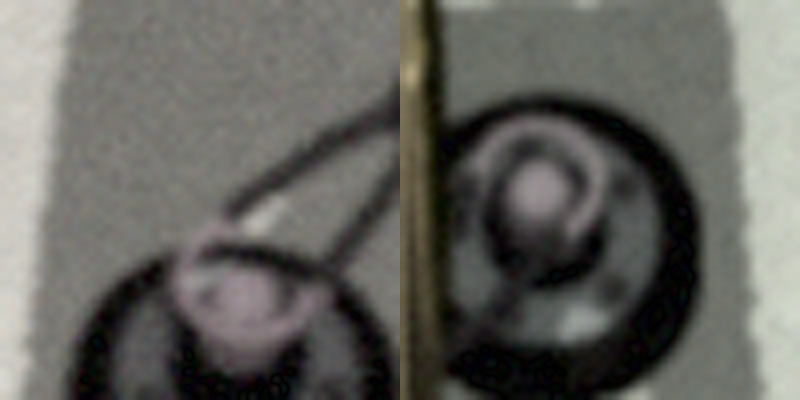

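The ring surrounds the stub tip in both views and the centres agree within about 1 mm. Lower along the stub, leaving a few mm to go.

```bash
python3 -m pendant '[{"translation":[0.5,0,3],"twist":[0,0,0],"grip":-1},{"translation":[0,0,3],"twist":[0,0,0],"grip":-1},{"translation":[0,0,3],"twist":[0,0,0],"grip":-1},{"translation":[0,0,3],"twist":[0,0,0],"grip":-1},{"translation":[0,0,2],"twist":[0,0,0],"grip":-1},{"translation":[0,0,0],"twist":[0,0,0],"grip":-1},{"translation":[0,0,0],"twist":[0,0,0],"grip":-1},{"translation":[0,0,0],"twist":[0,0,0],"grip":-1},{"translation":[0,0,0],"twist":[0,0,0],"grip":-1},{"translation":[0,0,0],"twist":[0,0,0],"grip":-1}]'; python3 go.py .5085 .1029 .046 -.485
```

```text
t: 11.4
tool_pos: [0.5083, 0.1032, 0.063]
orientation: [-0.754, -3.049, -0.0]
force: [0.1, -0.3, -1.0]
opening: 0.0483
t 11.4 pos [0.5083 0.1032 0.063 ] open 0.0483 F [ 0.1 -0.3 -1. ]
tool shift mm [-0.4 -0.1 17. ] twist [-0.     -0.0006  0.0001] q [ 0.1   0.05  1.87  0.    1.22 -0.98]
```

```bash
python3 -m pendant '[{"translation":[0,0,2],"twist":[0,0,0],"grip":-1},{"translation":[0,0,3],"twist":[0,0,0],"grip":-1},{"translation":[0,0,3],"twist":[0,0,0],"grip":-1},{"translation":[0,0,3],"twist":[0,0,0],"grip":-1},{"translation":[0,0,2],"twist":[0,0,0],"grip":-1},{"translation":[0,0,1],"twist":[0,0,0],"grip":-1},{"translation":[0,0,0],"twist":[0,0,0],"grip":-1},{"translation":[0,0,0],"twist":[0,0,0],"grip":-1},{"translation":[0,0,0],"twist":[0,0,0],"grip":-1},{"translation":[0,0,0],"twist":[0,0,0],"grip":-1}]'; python3 go.py .5085 .1029 .046 -.485
python3 - <<'E'
from h import *
im,d=save("scene","s4"); C=cloud("scene",d)
s=robot.read_state(); tcp=s["tool_pos"]; yaw=-.488; ex=np.array([np.cos(yaw),np.sin(yaw)]); ey=np.array([-ex[1],ex[0]])
D=C[...,:2]-tcp[:2]; x=D@ex; y=D@ey; z=C[...,2]; rr=np.hypot(C[...,0]-.6185,C[...,1]-.0415)
m=(z>tcp[2]+.013)&(z<tcp[2]+.03)
for a,b in((.048,.06),(.07,.08),(.08,.09),(.09,.1),(.1,.11)):
    k=m&(x>a)&(x<b)&(abs(y)<.02); print(a,k.sum(),np.percentile(z[k],[50,80,95]).round(4))
k=m&(rr>.0142)&(rr<.019)&(x>.118); print("ring",k.sum(),np.percentile(z[k],[20,50,80,95]).round(4), "x,y mid",C[k].mean(0))
for nm,k in(("boss",(rr>.012)&(rr<.018)&(z<.0615)&(z>.057)),("disc",(rr>.021)&(rr<.031)&(z>.043)&(z<.049)),("stubtop",(rr<.006)&(z>.08))): print(nm,k.sum(),np.median(z[k]).round(4))
E
```

```text
t: 12.4
tool_pos: [0.5082, 0.1032, 0.0477]
orientation: [-0.754, -3.049, -0.0]
force: [0.9, 0.6, -1.7]
opening: 0.0483
t 12.4 pos [0.5082 0.1032 0.0477] open 0.0483 F [ 0.9  0.6 -1.7]
tool shift mm [-0.4 -0.1  1.7] twist [-0.     -0.0006  0.0001] q [ 0.1   0.07  1.88  0.    1.19 -0.98]
0.048 55 [0.0729 0.0742 0.0751]
0.07 27 [0.0719 0.0729 0.0743]
0.08 25 [0.0713 0.073  0.0738]
0.09 27 [0.0717 0.0727 0.0741]
0.1 29 [0.0728 0.0737 0.0748]
ring 55 [0.0645 0.0658 0.0668 0.0677] x,y mid [0.6251184  0.03974999 0.06547832]
boss 34 0.0597
disc 250 0.0458
stubtop 23 0.0886
```

```bash
python3 -m pendant '[{"translation":[0,0,1],"twist":[0,0,0],"grip":-1},{"translation":[0,0,1],"twist":[0,0,0],"grip":-1},{"translation":[0,0,0.5],"twist":[0,0,0],"grip":-1},{"translation":[0,0,0],"twist":[0,0,0],"grip":-1},{"translation":[0,0,0],"twist":[0,0,0],"grip":-1},{"translation":[0,0,0],"twist":[0,0,0],"grip":-1},{"translation":[0,0,0],"twist":[0,0,0],"grip":-1},{"translation":[0,0,0],"twist":[0,0,0],"grip":-1},{"translation":[0,0,0],"twist":[0,0,0],"grip":-1},{"translation":[0,0,0],"twist":[0,0,0],"grip":-1}]'
cat > lvl.py <<'E'
from ring import *
Z=[];F=[]
for i in range(6):
    im,d=save("scene","s5"); Z.append(d)
    s=robot.read_state(); F.append(s["force"])
d=np.median(Z,0); C=cloud("scene",d); np.save("s5C.npy",C)
tcp=s["tool_pos"]; print(tcp,s["orientation"],"F",np.mean(F,0).round(2),s["opening"])
ex=np.array([np.cos(-.488),np.sin(-.488)]); ey=np.array([-ex[1],ex[0]])
D=C[...,:2]-tcp[:2]; x=D@ex; y=D@ey; z=C[...,2]
c=(.6185,.0415); rr=np.hypot(C[...,0]-c[0],C[...,1]-c[1])
k=(z>tcp[2]+.013)&(z<tcp[2]+.03)&(abs(y)<.008)&(x>.048)&(x<.062); print("pivot top",np.percentile(z[k],[50,80]).round(4))
k=(rr>.0142)&(rr<.018)&(x>.118)&(z>.0605)&(z<.07); print("ring",k.sum(),np.percentile(z[k],[20,50,80]).round(4))
P=C[k]; f=least_squares(lambda p:np.hypot(P[:,0]-p[0],P[:,1]-p[1])-.016,c,loss="soft_l1",f_scale=.001); print("ring centre",f.x.round(4)); tyre(C)
b=cv2.resize(im[220:280,315:375],(600,600),interpolation=2); cv2.imwrite("pics/c5.png",cv2.convertScaleAbs(b[:,:,::-1],alpha=2,beta=-20))
E
python3 lvl.py
```

```text
t: 13.45
tool_pos: [0.5085, 0.1032, 0.0453]
orientation: [-0.754, -3.05, -0.0]
force: [-0.4, 0.0, -1.5]
opening: 0.0484
[0.5084516  0.10322873 0.04528172] [-7.54216841e-01 -3.04957800e+00 -4.65578775e-04] F [ 0.14 -0.21 -1.81] 0.048140127727525975
pivot top [0.0703 0.0718]
ring 50 [0.0627 0.0634 0.0641]
ring centre [0.6188 0.0419]
tyre 371 [0.618 0.041]
```

View pics/c5.png

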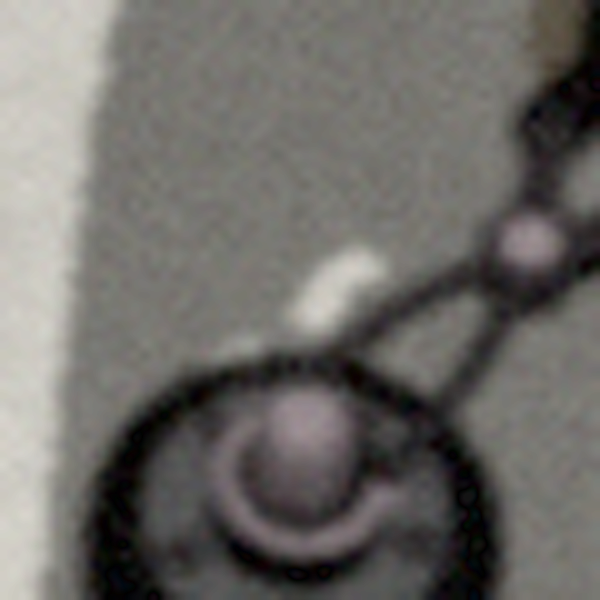

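The clip surrounds the stub at boss level in the picture (ring about px (345,267)). The measured height matches the groove, and the vertical force is just the pliers' weight, so nothing is touching. I hand it in.

```bash
python3 -c "
from plant import robot
print(robot.close_job())"
```

```text
the job is handed in; nothing more can be done
None
```

I took the black circlip pliers off the larger block and squeezed them to the stop at 50 N. I lowered the spread clip level over the bare stub at about (0.618, 0.041) and handed the job in at about 14 s with the handles still squeezed.

- **Grip:** the opening read 48 mm and stayed steady, against a nominal 50 mm at the stop.
- **Centring:** the last check put the ring centre within about 1 mm of the wheel axis; the clip has about 3 mm of clearance on each side.
- **Height:** three estimates of the clip's mid-height gave about 62–63 mm (ring depth), 63.6 mm (arm position) and 63.5–65 mm (pivot depth). The target is 63 mm; the pivot reading's upper end is a little above the 64.5 mm at which the clip still fits wholly in the groove.
- **Contact:** the wrist force was about -1.8 N vertically, which is the pliers' weight, and about 0 N sideways, so the clip was not leaning on the wheel.
- **Other things:** I did not take a final picture of the whole desk. No unexpected force showed in the readings after each move.

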